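Find the tired spring seat of the mixer stand and mark it

TASK

The mixer rocks because one of the three spring seats of its steel stand has gone soft. Press each of the three rubber seats down firmly with the fingertips and let it spring back, going from the robot's left to its right; then push the tag in front of the softest seat all the way down, leave the other two tags up, and move clear. Only press: lift nothing, and do not shift the tumbler, jug or spatula.

Things in the scene. Friction and masses are not known exactly. Their poses are not given: they have to be found in the camera images.
- stand: low folded steel mixer stand fixed to the stone shelf, 180 x 340 mm, its flat plate 30 mm above the shelf; origin on the shelf under its middle; its own +y runs along the row of three spring seats towards the robot's left, its own +x away from the robot (turned up to 0.35 rad). A steel tag stands 75 mm nearer the robot in front of each seat.
- seat_1 (a point): centre of the top of the spring seat at the robot's left (+y) end of the stand, when free (point fixed to the stand, does not sink); its tag is tag_1. The three seats look alike: round black rubber, 54 mm across, 100 mm apart, tops 74 mm above the shelf. They go straight down up to 16 mm, spring back, and bottom at 5 N or more; which is softest changes
- seat_2 (a point): the same point of the spring seat in the middle of the stand; its tag is tag_2. For the same travel the softest seat needs about half the force of the next one; the two firmer ones go down 4 to 6 mm at 4 N, the softest about 12 mm
- seat_3 (a point): the same point of the spring seat at the robot's right (-y) end of the stand; its tag is tag_3
- tag_1_top (a point): centre of the top of the small flat-headed steel tag in front of seat 1; head 20 x 28 mm (long side along the row), 5 mm thick, its top 22 mm above the stand's plate when fully up and 8 mm when fully down; moves with the tag
- tag_1 (a joint): how far tag 1 is pushed down: 0 fully up, 0.014 m fully down (starts between 0 and 0.002); stiff, about 3 N to slide, and stays where it is left
- tag_2_top (a point): centre of the top of the small flat-headed steel tag in front of seat 2; head 20 x 28 mm (long side along the row), 5 mm thick, its top 22 mm above the stand's plate when fully up and 8 mm when fully down; moves with the tag
- tag_2 (a joint): how far tag 2 is pushed down: 0 fully up, 0.014 m fully down (starts between 0 and 0.002); stiff, about 3 N to slide, and stays where it is left
- tag_3_top (a point): centre of the top of the small flat-headed steel tag in front of seat 3; head 20 x 28 mm (long side along the row), 5 mm thick, its top 22 mm above the stand's plate when fully up and 8 mm when fully down; moves with the tag
- tag_3 (a joint): how far tag 3 is pushed down: 0 fully up, 0.014 m fully down (starts between 0 and 0.002); stiff, about 3 N to slide, and stays where it is left
- tumbler: steel drinking tumbler, 72 mm across, 110 mm high, loose, beside the left end of the stand; origin at the centre of its underside
- jug: white ceramic jug with one handle, 110 mm across, 165 mm high, loose, beside the right end of the stand; origin at the centre of its underside
- spatula: wooden spatula 280 mm long, lying on the shelf beyond the stand, roughly along the row; loose; origin on the shelf under its middle

How it is judged:
By the outcome, as a careful person would: the job done as asked, in the order asked, and still so for the second after the job is handed in, with the robot touching nothing.
It also fails if it takes over 51 s, if anything falls off the work surface, if the arm or the gripper's body presses on something with over 40 N, if the wrist force passes 120 N, or if a joint passes its speed limit or range.

ROBOT

A 6-joint arm with a two-finger parallel gripper is mounted at the origin on the work surface. World frame = base frame: x ahead of the robot, y to its left, z up, the work surface at z = 0. Lengths are in m, angles in rad, forces in N, time in s.
With the tool pointing down it reaches from about 0.3 to 0.75 m from the base axis. Payload 8.5 kg.
Tool frame: the origin (TCP) lies at the very end of the fingers, on their centre line; the grasp point (between the pads) lies 19 mm behind it (robot.grasp_offset is the z of the grasp point in the tool frame, in m); z points along the fingers, y is the direction in which the jaws open and shut (so a half turn about z gives the same grasp; the last joint's range is limited). The gripper opens to 85 mm and grips with 20 to 120 N. Pads are 22 mm wide; open, the fingers measure 114 mm over their backs; the gripper's body (76 mm by 85 mm) begins 54 mm behind the grasp point. The pads swing forward as they close: fully open they stand 13 mm farther back than shut.
Start: joints at [-1.427, 0.381, 1.297, -0, 1.464, -0.215], TCP at [0.193, -0.515, 0.231] pointing down, gripper open.
Joint ranges: [-3.11, 3.11], [-0.89, 2.33], [0.22, 2.48], [-1.42, 4.56], [0.17, 2.85], [-2.88, 2.88]. Speed limits (rad/s): [2.39, 2.39, 3.14, 3.14, 3.14, 3.14].

INTERFACE

Orientations are given as a unit quaternion [w, x, y, z].
In Python, from plant import robot, imaging gives the robot as it stands.
- The arm moves only by the tool apply_moves, never from a script. Its argument "series" is text: rows parted by semicolons, each of 5 numbers parted by spaces: the opening, from -1 (shut) to 1 (fully open), then the shift along the tool's x, y, z in m, then the turn about the tool's z in rad. A call has 1 to 8 rows; each row is the pose to reach, as a shift and turn from the pose measured when the call began, along the tool's axes at that moment; what a row does not reach only later rows make up. A row lasts 1/12 s, in which the tool goes at most 41.7 mm and 7.16 degrees, less where a joint would pass 70% of its speed; a pose out of reach is approached as far as the arm can. A call with a gripper value outside its range is refused whole. The fingers move at their own pace and stop on an object; "squeeze" is the grip in N (left out, the last holds). Time passes only in rows, so rows that repeat a pose let the fingers close. It gives the time, the measured TCP pose, the force and the opening at its end, in the units of the state.
- robot.read_state(): the state, without advancing time (a new reading comes with each control period).
- imaging.snapshot(name): name is "side" or "top" or "wrist"; returns a dict with "color" (400x640x3 uint8, red, green, blue), "mtx" (3x3 intrinsics, pixels), "k1" (the pictures are not rectified: a ray, as slopes to the right and down, at radius r is drawn at 1 + k1 r^2 times it, then the intrinsics apply), "T" (4x4, takes a point from camera to world coordinates). Camera axes: x right, y down, z forward; pixel columns grow to the right and rows downward; lengths in m; the calibration is good to about 2 mm. A picture is of the moment at which its call begins. There is no depth.
- robot.sign_off(): hands the job in, once; it reports no verdict.
The state is a dict: "clock": time; "joints": joint angles; "dq": joint speeds; "tau": joint torques, N m; "eef_pos": TCP position; "ee_rot": TCP orientation; "contact_force": force on the tool from outside, world axes, zero at the start; "wrist_torque": the same for the moment, N m; "grip_width": opening from 0.0 (shut) to 1.0 (fully open).
Only numpy, scipy, OpenCV 4.12 (cv2) and the standard library are available. Lean on these libraries where they do the work, as an engineer would, in place of code of your own. Each camera call takes 0.05 s, during which the arm holds its last target. There are 200 camera calls.

## Working session

There is one attempt and no reset: what is moved stays moved. The work goes in short steps, Python scripts to look and compute and a tool call to move; the robot and the scene stay as the last step left them, time stands still between calls to the robot, and variables do not carry over. Pictures are saved under pics/ and viewed, about 8 in all and at most 12, crops included, and the job is handed in when it is done.

Besides the shell and the picture viewer there is one more tool, called in YAML: its name, and indented under it one key for each argument. apply_moves: Moves the arm, as the interface text tells. Its arguments: {"type":"object","properties":{"series":{"type":"string"},"squeeze":{"type":"number"}},"required":["series"]}

```bash
mkdir -p pics
cat > h.py <<'E'
import numpy as np, cv2
from plant import robot, imaging
def snap(n,f):
    s=imaging.snapshot(n); cv2.imwrite('pics/'+f,s['color'][:,:,::-1]); np.savez('pics/'+f+'.npz',mtx=s['mtx'],k1=s['k1'],T=s['T']); return s
def ray(f,u,v):
    c=np.load('pics/'+f+'.npz'); K=c['mtx']
    d=cv2.undistortPoints(np.array([[[u,v]]],float),K,np.array([float(c['k1']),0,0,0]))[0,0]
    return c['T'][:3,3], c['T'][:3,:3]@np.array([d[0],d[1],1])
def onz(f,u,v,z):
    o,d=ray(f,u,v); return o+d*(z-o[2])/d[2]
def proj(f,P):
    c=np.load('pics/'+f+'.npz'); T=np.linalg.inv(c['T'])
    return cv2.projectPoints(np.atleast_2d(P).astype(float),cv2.Rodrigues(T[:3,:3])[0],T[:3,3],c['mtx'],np.array([float(c['k1']),0,0,0]))[0][:,0]
E
python3 - <<'E'
from h import *
snap('top','t0.png'); snap('side','s0.png')
print(robot.read_state())
E
```

```text
{'clock': 0.1, 'joints': array([-1.42732581e+00,  3.81144153e-01,  1.29814003e+00, -2.25337306e-06,
        1.46361887e+00, -2.15268566e-01]), 'dq': array([-4.11918528e-05, -1.77037805e-03, -2.82670956e-03,  2.14320810e-03,
        4.17395768e-04,  6.38046619e-04]), 'tau': array([ 4.06057676e-03, -4.49218833e+01, -2.31655061e+01, -1.46624616e-04,
        3.73087460e-03, -2.16726886e-05]), 'eef_pos': array([ 0.19307753, -0.51472219,  0.23078034]), 'ee_rot': array([-6.54819741e-04,  9.83956135e-01,  1.78409347e-01,  2.23966285e-05]), 'contact_force': array([-0.04720352,  0.30672616, -0.21804502]), 'wrist_torque': array([-0.04050051, -0.02175155,  0.00155495]), 'grip_width': 0.997570665660307}
```

View pics/t0.png

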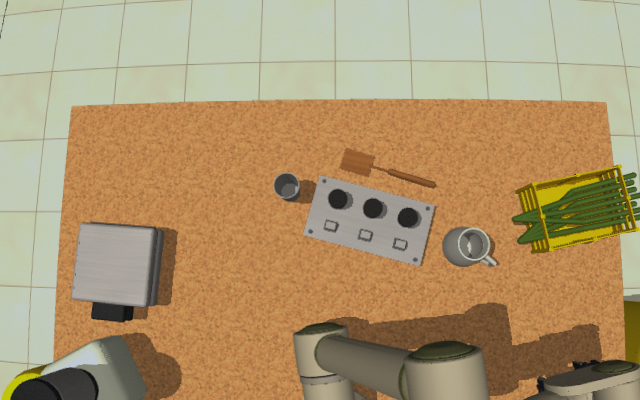

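View pics/s0.png

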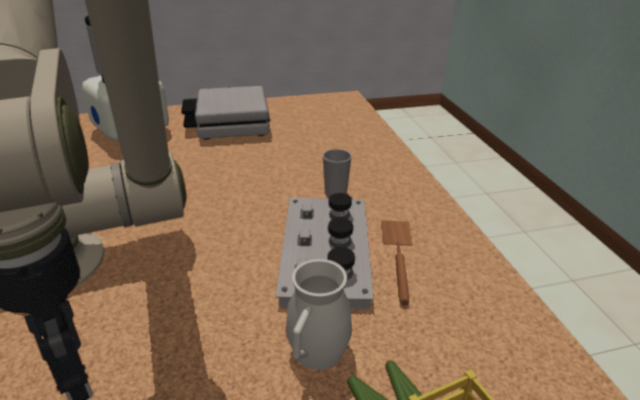

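The top view shows the stand with seats at about (338,199), (373,208) and (408,217), and tags at about (331,225), (365,235) and (400,244). The tumbler is at (287,187) and the jug at (468,246). In the side view the jug hides tag 3. I'll enlarge the top view.

Run:
```python
from h import *
im=cv2.imread('pics/t0.png')[140:290,260:460]
cv2.imwrite('pics/c0.png',cv2.resize(im,None,fx=4,fy=4,interpolation=cv2.INTER_CUBIC))
for u,v in [(338,199),(373,208),(408,217)]: print(onz('t0.png',u,v,.074))
for u,v in [(331,225),(365,235),(400,244)]: print(onz('t0.png',u,v,.052))
c=np.load('pics/t0.png.npz');print(c['T'],c['mtx'],c['k1'])
```

```text
[ 0.62868824 -0.00603366  0.074     ]
[ 0.6034694  -0.10166879  0.074     ]
[ 0.5784153 -0.1968647  0.074    ]
[0.55926945 0.01357039 0.052     ]
[ 0.53132816 -0.08033314  0.052     ]
[ 0.50622248 -0.17652957  0.052     ]
[[ 0.0017373  -0.98994482  0.14144337  0.4311487 ]
 [-0.99949687  0.00276058  0.0315974  -0.00618284]
 [-0.03167015 -0.1414271  -0.98944195  1.29836001]
 [ 0.          0.          0.          1.        ]] [[451.46717841   0.         323.80668038]
 [  0.         451.46717841 207.15662623]
 [  0.           0.           1.        ]] -0.11498907480092842
```

View pics/c0.png

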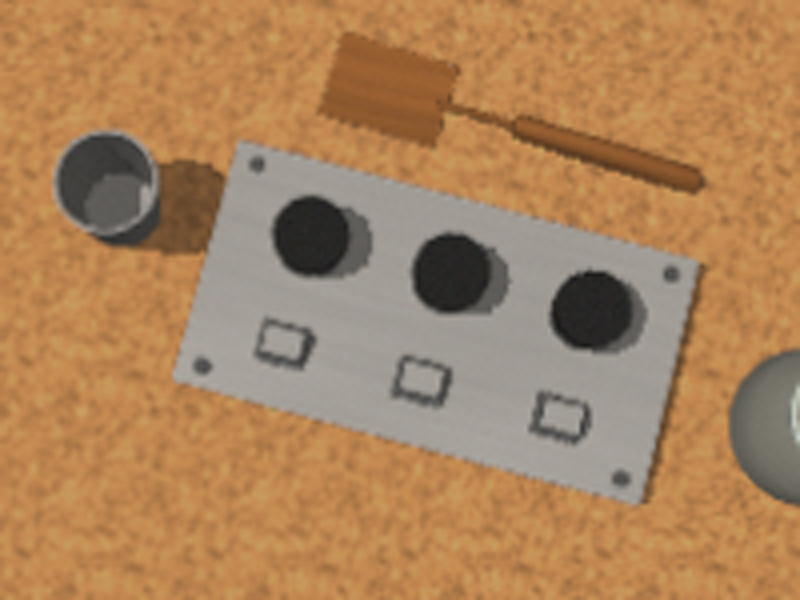

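```bash
cat >> h.py <<'E'
L=np.array([[0,y,.074] for y in(.1,0,-.1)]+[[-.075,y,.052] for y in(.1,0,-.1)])
def go(target,yaw=None):
    "shift in tool axes and turn to reach target"
    from scipy.spatial.transform import Rotation as R
    s=robot.read_state(); q=s['ee_rot']; r=R.from_quat([q[1],q[2],q[3],q[0]]); M=r.as_matrix()
    print('pos',s['eef_pos'].round(4),'toolx yaw',round(np.arctan2(M[1,0],M[0,0]),4),'F',s['contact_force'].round(2),'t',s['clock'],'g',round(s['grip_width'],3))
    print('shift',(M.T@(np.array(target)-s['eef_pos'])).round(4))
E
python3 - <<'E'
from h import *
from scipy.optimize import least_squares
pc=np.array([(312,235),(452,273),(592,309),(283,341),(421,380),(561,416)])/4+[260,140]-.375
def W(p):
    c,s=np.cos(p[2]),np.sin(p[2]); P=L.copy(); P[:,0]=p[0]+c*L[:,0]-s*L[:,1]; P[:,1]=p[1]+s*L[:,0]+c*L[:,1]; return P
r=least_squares(lambda p:(proj('t0.png',W(p))-pc).ravel(),[.6,-.1,-.26])
print(r.x,r.fun.round(2)); print(W(r.x).round(4))
print('jug',onz('t0.png',468,240,.165),'tumbler rim',onz('t0.png',286.5,185.7,.11))
print(proj('s0.png',W(r.x)).round(1)) # check vs side view
go(list(W(r.x)[0][:2])+[.2])
E
```

```text
[ 0.60488288 -0.10030898 -0.26747333] [-0.42 -0.32 -0.13 -0.39  0.33  0.11 -0.24  0.23  0.18 -0.07  0.27  0.41]
[[ 0.6313 -0.0039  0.074 ]
 [ 0.6049 -0.1003  0.074 ]
 [ 0.5785 -0.1968  0.074 ]
 [ 0.559   0.016   0.052 ]
 [ 0.5325 -0.0805  0.052 ]
 [ 0.5061 -0.1769  0.052 ]]
jug [ 0.50864163 -0.33327285  0.165     ] tumbler rim [0.65958003 0.13221802 0.11      ]
[[339.5 198.2]
 [339.9 224.1]
 [340.3 254.5]
 [306.1 205.7]
 [303.8 231.8]
 [301.  262.6]]
pos [ 0.1931 -0.5147  0.2308] toolx yaw 0.3587 F [-0.05  0.31 -0.22] t 0.1 g 0.998
shift [ 0.5897 -0.3244  0.0314]
```

apply_moves:
  series: "-1 0.035 -0.019 0 0.1; -1 0.07 -0.038 0 0.2; -1 0.105 -0.057 0 0.3; -1 0.14 -0.077 0 0.4; -1 0.175 -0.096 0 0.5; -1 0.21 -0.115 0 0.6; -1 0.245 -0.134 0 0.626; -1 0.28 -0.153 0 0.626"

```text
clock: 0.77
eef_pos: [0.4024, -0.2714, 0.2309]
ee_rot: [-0.001, 0.991, -0.134, -0.0]
contact_force: [0.6, -1.2, 0.4]
grip_width: -0.001
```

```bash
python3 -c "
from h import *
go([.6313,-.0039,.13])"
```

```text
pos [ 0.4024 -0.2714  0.2309] toolx yaw -0.2692 F [ 0.6  -1.23  0.43] t 0.7667 g -0.001
shift [ 0.1497 -0.3186  0.1013]
```

apply_moves:
  series: "-1 0.018 -0.037 0 0; -1 0.035 -0.075 0 0; -1 0.053 -0.112 0 0; -1 0.07 -0.15 0 0; -1 0.088 -0.187 0 0; -1 0.106 -0.225 0 0; -1 0.123 -0.262 0 0; -1 0.141 -0.3 0 0"

```text
clock: 1.43
eef_pos: [0.6186, -0.0179, 0.2309]
ee_rot: [-0.001, 0.991, -0.134, -0.001]
contact_force: [1.0, -0.9, 0.1]
grip_width: 0.002
```

apply_moves:
  series: "-1 0.009 -0.019 0.025 0; -1 0.009 -0.019 0.05 0; -1 0.009 -0.019 0.075 0; -1 0.009 -0.019 0.1 0; -1 0.009 -0.019 0.1 0; -1 0.009 -0.019 0.1 0"

```text
clock: 1.93
eef_pos: [0.6318, -0.0017, 0.1302]
ee_rot: [-0.001, 0.991, -0.134, -0.002]
contact_force: [-0.4, -0.3, 2.2]
grip_width: 0.001
```

```bash
python3 -c "
from h import *
a=snap('wrist','w1.png');b=snap('side','s1.png')
i=cv2.resize(b['color'][150:350,200:440],None,fx=2,fy=2)
o=np.zeros((400,1120,3),'uint8');o[:,:640]=a['color'];o[:,640:]=i
cv2.imwrite('pics/m1.png',cv2.resize(o,(800,286),interpolation=cv2.INTER_AREA)[:,:,::-1])
c,s=np.cos(-.2675),np.sin(-.2675)
P=L.copy();P[:,0]=.6049+c*L[:,0]-s*L[:,1];P[:,1]=-.1003+s*L[:,0]+c*L[:,1]
print(proj('w1.png',P).round(1))
go([.6313,-.0039,.08])"
```

```text
[[322.5 223.3]
 [486.5 223.2]
 [644.7 222.8]
 [321.5 310.9]
 [458.3 310.4]
 [591.7 309.1]]
pos [ 0.633  -0.002   0.1326] toolx yaw -0.2691 F [ 0.08 -0.54  1.2 ] t 2.0333 g -0.003
shift [-0.0012  0.0023  0.0526]
```

View pics/m1.png

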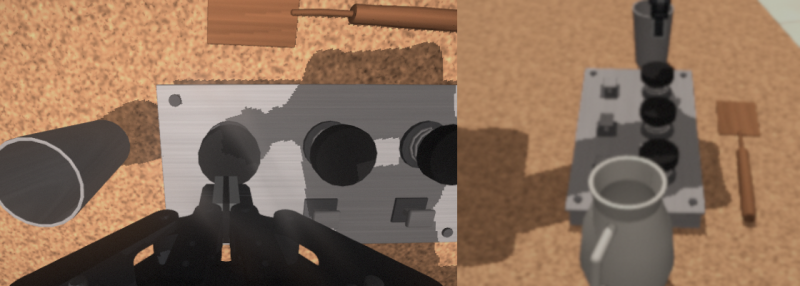

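```bash
python3 -c "
from h import *
c,s=np.cos(-.2675),np.sin(-.2675)
P=L.copy();P[:,0]=.6049+c*L[:,0]-s*L[:,1];P[:,1]=-.1003+s*L[:,0]+c*L[:,1]
im=cv2.convertScaleAbs(snap('wrist','w2.png')['color'][:,:,::-1],alpha=1.6,beta=25)
print(proj('w2.png',P).round(1))
im2=cv2.resize(im[150:350,240:640],None,fx=2,fy=2,interpolation=cv2.INTER_CUBIC)
for u,v in proj('w2.png',P): cv2.drawMarker(im2,(int(2*(u-240)),int(2*(v-150))),(0,0,255),0,10)
cv2.imwrite('pics/m2.png',im2)
go([.6313,-.0039,.08])"
```

```text
[[322.4 224.3]
 [484.5 224.1]
 [640.9 223.8]
 [321.5 311.2]
 [457.1 310.8]
 [589.4 309.5]]
pos [ 0.633  -0.002   0.1329] toolx yaw -0.2691 F [ 0.2  -0.48  0.24] t 2.0833 g 0.008
shift [-0.0013  0.0023  0.0529]
```

View pics/m2.png

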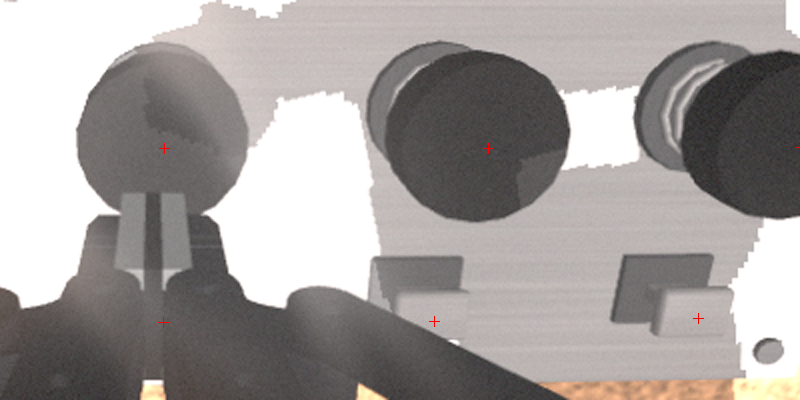

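Predicted marks agree with the picture to about 2–3 mm, with the stand slightly farther in +x. The fingertips are over seat 1. Now I'll press seat 1.

apply_moves:
  series: "-1 0 0.002 0.02 0; -1 0 0.002 0.04 0; -1 0 0.002 0.053 0; -1 0 0.002 0.053 0; -1 0 0.002 0.053 0; -1 0 0.002 0.053 0"

```text
clock: 2.58
eef_pos: [0.6335, -0.0041, 0.0817]
ee_rot: [-0.001, 0.991, -0.134, 0.002]
contact_force: [0.9, -0.3, -0.0]
grip_width: 0.001
```

apply_moves:
  series: "-1 0 0 0.004 0; -1 0 0 0.008 0; -1 0 0 0.01 0; -1 0 0 0.01 0; -1 0 0 0.01 0; -1 0 0 0.01 0"

```text
clock: 3.08
eef_pos: [0.6336, -0.0041, 0.0719]
ee_rot: [-0.001, 0.991, -0.134, 0.002]
contact_force: [0.6, 0.1, 1.6]
grip_width: 0.0
```

```bash
python3 -c "
from h import *
go([.6328,-.0043,.06])"
```

```text
pos [ 0.6336 -0.0041  0.0719] toolx yaw -0.2691 F [0.62 0.11 1.56] t 3.0833 g 0.0
shift [-0.0008  0.0004  0.0119]
```

apply_moves:
  series: "-1 0 0 0.002 0; -1 0 0 0.004 0; -1 0 0 0.004 0; -1 0 0 0.004 0; -1 0 0 0.004 0"

```text
clock: 3.5
eef_pos: [0.6337, -0.0041, 0.068]
ee_rot: [-0.001, 0.991, -0.134, 0.003]
contact_force: [-0.1, 0.8, 2.3]
grip_width: -0.0
```

apply_moves:
  series: "-1 0 0 0.002 0; -1 0 0 0.004 0; -1 0 0 0.004 0; -1 0 0 0.004 0; -1 0 0 0.004 0"

```text
clock: 3.92
eef_pos: [0.6337, -0.0041, 0.0641]
ee_rot: [-0.001, 0.991, -0.134, 0.003]
contact_force: [-1.1, 1.0, 2.9]
grip_width: 0.0
```

apply_moves:
  series: "-1 0 0 0.002 0; -1 0 0 0.004 0; -1 0 0 0.004 0; -1 0 0 0.004 0; -1 0 0 0.004 0"

```text
clock: 4.33
eef_pos: [0.6337, -0.0041, 0.0601]
ee_rot: [-0.001, 0.991, -0.134, 0.003]
contact_force: [-0.3, 0.1, 4.7]
grip_width: 0.001
```

Seat 1 gives about 4.7 N at 14 mm, which is soft. I'll release it and move on to seat 2.

apply_moves:
  series: "-1 0 0 -0.01 0; -1 0 0 -0.025 0; -1 0 0 -0.04 0; -1 0 0.035 -0.04 0; -1 0 0.07 -0.04 0; -1 0 0.1 -0.04 0; -1 0 0.1 -0.04 0; -1 0 0.1 -0.04 0"

```text
clock: 5.0
eef_pos: [0.6066, -0.1017, 0.1002]
ee_rot: [-0.001, 0.991, -0.135, 0.002]
contact_force: [0.0, 0.9, -0.1]
grip_width: 0.001
```

```bash
python3 -c "
from h import *
go([.6064,-.1007,.076])"
```

```text
pos [ 0.6066 -0.1017  0.1002] toolx yaw -0.2717 F [ 0.02  0.92 -0.11] t 5.0 g 0.001
shift [-0.0006 -0.0009  0.0242]
```

apply_moves:
  series: "-1 0 0 0.015 0; -1 0 0 0.024 0; -1 0 0 0.028 0; -1 0 0 0.032 0; -1 0 0 0.032 0; -1 0 0 0.032 0; -1 0 0 0.032 0"

```text
clock: 5.58
eef_pos: [0.607, -0.1013, 0.0688]
ee_rot: [-0.001, 0.991, -0.135, 0.003]
contact_force: [-1.6, 2.4, 2.9]
grip_width: 0.002
```

apply_moves:
  series: "-1 0 0 0.002 0; -1 0 0 0.004 0; -1 0 0 0.004 0; -1 0 0 0.004 0; -1 0 0 0.004 0"

```text
clock: 6.0
eef_pos: [0.6072, -0.1013, 0.0652]
ee_rot: [-0.001, 0.991, -0.135, 0.003]
contact_force: [-1.8, 1.2, 6.5]
grip_width: 0.0
```

apply_moves:
  series: "-1 0 0 0.002 0; -1 0 0 0.004 0; -1 0 0 0.004 0; -1 0 0 0.004 0; -1 0 0 0.004 0"

```text
clock: 6.42
eef_pos: [0.6072, -0.1014, 0.0618]
ee_rot: [-0.001, 0.991, -0.135, 0.003]
contact_force: [-3.6, 2.6, 8.1]
grip_width: 0.007
```

apply_moves:
  series: "-1 0 0 -0.01 0; -1 0 0 -0.025 0; -1 0 0 -0.04 0; -1 0 0.035 -0.04 0; -1 0 0.07 -0.04 0; -1 0 0.1 -0.04 0; -1 0 0.1 -0.04 0; -1 0 0.1 -0.04 0"

```text
clock: 7.08
eef_pos: [0.5799, -0.1992, 0.1017]
ee_rot: [-0.001, 0.991, -0.137, 0.004]
contact_force: [-0.3, 0.9, -0.3]
grip_width: -0.0
```

```bash
python3 -c "
from h import *
go([.58,-.1972,.076])"
```

```text
pos [ 0.5799 -0.1992  0.1017] toolx yaw -0.274 F [-0.26  0.94 -0.27] t 7.0833 g -0.0
shift [-0.0006 -0.0019  0.0257]
```

apply_moves:
  series: "-1 0 -0.002 0.015 0; -1 0 -0.002 0.025 0; -1 0 -0.002 0.029 0; -1 0 -0.002 0.033 0; -1 0 -0.002 0.033 0; -1 0 -0.002 0.033 0; -1 0 -0.002 0.033 0"

```text
clock: 7.67
eef_pos: [0.581, -0.197, 0.0694]
ee_rot: [-0.001, 0.991, -0.136, 0.004]
contact_force: [-1.9, 2.3, 4.7]
grip_width: -0.001
```

apply_moves:
  series: "-1 0 0 0.002 0; -1 0 0 0.004 0; -1 0 0 0.004 0; -1 0 0 0.004 0; -1 0 0 0.004 0"

```text
clock: 8.08
eef_pos: [0.5811, -0.1971, 0.066]
ee_rot: [-0.0, 0.991, -0.136, 0.004]
contact_force: [-2.1, 1.9, 6.8]
grip_width: -0.002
```

apply_moves:
  series: "-1 0 0 0.002 0; -1 0 0 0.004 0; -1 0 0 0.004 0; -1 0 0 0.004 0; -1 0 0 0.004 0"

```text
clock: 8.5
eef_pos: [0.5811, -0.1971, 0.0629]
ee_rot: [-0.0, 0.991, -0.136, 0.005]
contact_force: [-3.4, 2.7, 9.5]
grip_width: 0.001
```

Seat 3 is also firm (about 9.5 N at 11 mm), so seat 1 is the softest. Next is tag 1.

apply_moves:
  series: "-1 0 0 -0.015 0; -1 0 0 -0.035 0; -1 0 0 -0.05 0; -1 -0.013 -0.036 -0.05 0; -1 -0.026 -0.072 -0.05 0; -1 -0.04 -0.108 -0.05 0; -1 -0.053 -0.144 -0.05 0; -1 -0.066 -0.18 -0.05 0"

```text
clock: 9.17
eef_pos: [0.5656, -0.0046, 0.1126]
ee_rot: [0.0, 0.991, -0.137, 0.005]
contact_force: [0.3, -0.0, 0.1]
grip_width: -0.003
```

apply_moves:
  series: "-1 -0.009 -0.02 0 0; -1 -0.009 -0.02 0 0; -1 -0.009 -0.02 0 0; -1 -0.009 -0.02 0 0"

```text
clock: 9.5
eef_pos: [0.5628, 0.0163, 0.1125]
ee_rot: [0.0, 0.991, -0.137, 0.005]
contact_force: [0.2, -0.1, -0.1]
grip_width: -0.001
```

```bash
python3 -c "
from h import *
c,s=np.cos(-.2675),np.sin(-.2675)
P=L.copy();P[:,0]=.6049+c*L[:,0]-s*L[:,1];P[:,1]=-.1003+s*L[:,0]+c*L[:,1]
im=cv2.convertScaleAbs(snap('side','s3.png')['color'][:,:,::-1],alpha=1.3,beta=20)
im2=cv2.resize(im[170:310,260:400],None,fx=4,fy=4,interpolation=cv2.INTER_CUBIC)
for u,v in proj('s3.png',P): cv2.drawMarker(im2,(int(4*(u-260)),int(4*(v-170))),(0,0,255),0,8)
cv2.imwrite('pics/m3.png',im2)
go([.5605,.0156,.056])"
```

```text
pos [0.5628 0.0159 0.1125] toolx yaw -0.2752 F [ 0.25 -0.21  0.23] t 9.55 g 0.001
shift [-0.0027  0.001   0.0565]
```

View pics/m3.png

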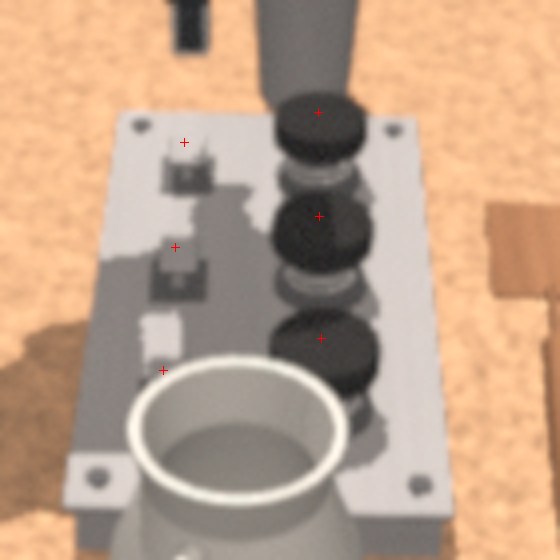

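The seats have sprung back and the tag 1 head is visible at about (188,150) in the crop, within about 2 mm of the prediction. Pushing tag 1 down.

apply_moves:
  series: "-1 -0.001 0.001 0.02 0; -1 -0.002 0.002 0.04 0; -1 -0.002 0.002 0.055 0; -1 -0.002 0.002 0.055 0; -1 -0.002 0.002 0.055 0; -1 -0.002 0.002 0.055 0"

```text
clock: 10.05
eef_pos: [0.5616, 0.0136, 0.0583]
ee_rot: [0.0, 0.99, -0.138, 0.006]
contact_force: [-0.6, 0.1, 0.3]
grip_width: -0.001
```

apply_moves:
  series: "-1 0 0 0.003 0; -1 0 0 0.006 0; -1 0 0 0.009 0; -1 0 0 0.012 0; -1 0 0 0.012 0; -1 0 0 0.012 0; -1 0 0 0.012 0"

```text
clock: 10.63
eef_pos: [0.5616, 0.0137, 0.0462]
ee_rot: [0.0, 0.99, -0.138, 0.006]
contact_force: [0.0, -0.2, 0.0]
grip_width: 0.002
```

```bash
python3 -c "
from h import *
go([.561,.0148,.038])"
```

```text
pos [0.5616 0.0137 0.0462] toolx yaw -0.2762 F [ 0.03 -0.22  0.03] t 10.6333 g 0.002
shift [-0.001  -0.0009  0.0082]
```

apply_moves:
  series: "-1 0 0 0.002 0; -1 0 0 0.004 0"

```text
clock: 10.8
eef_pos: [0.5617, 0.0137, 0.0423]
ee_rot: [0.0, 0.99, -0.138, 0.006]
contact_force: [-0.7, -0.5, 1.8]
grip_width: -0.001
```

```bash
python3 -c "
from h import *
a=snap('side','s4.png')['color'][:,:,::-1]; b=snap('wrist','w4.png')['color'][:,:,::-1]
i=cv2.resize(a[180:280,270:370],(400,400),interpolation=cv2.INTER_CUBIC)
j=cv2.resize(b[150:350,220:420],(400,400),interpolation=cv2.INTER_CUBIC)
cv2.imwrite('pics/m4.png',cv2.convertScaleAbs(np.hstack([i,j]),alpha=1.4,beta=20))
go([.561,.0148,.038])"
```

```text
pos [0.5616 0.0137 0.042 ] toolx yaw -0.2762 F [ 0.62 -0.33 -0.79] t 10.9 g 0.002
shift [-0.0009 -0.0009  0.004 ]
```

View pics/m4.png

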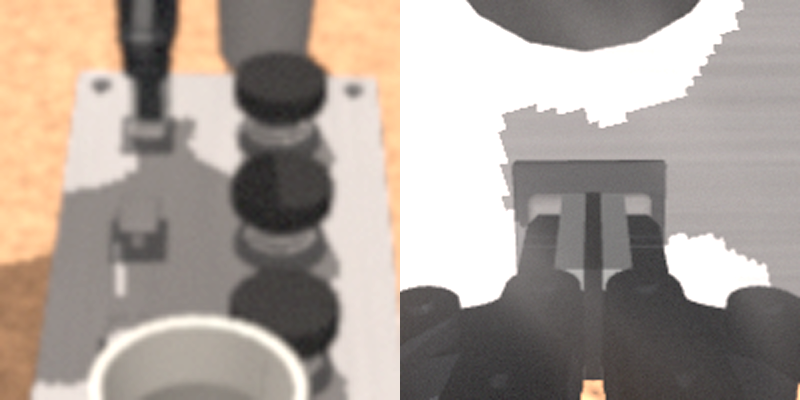

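Both views show the fingertips centred on the tag 1 head, which has already sunk. I'll keep pushing until it bottoms.

apply_moves:
  series: "-1 0 0 0.002 0; -1 0 0 0.004 0; -1 0 0 0.004 0; -1 0 0 0.004 0"

```text
clock: 11.23
eef_pos: [0.5616, 0.0137, 0.0381]
ee_rot: [0.0, 0.99, -0.138, 0.006]
contact_force: [-1.3, 0.0, 4.7]
grip_width: -0.001
```

apply_moves:
  series: "-1 0 0 0.001 0; -1 0 0 0.002 0; -1 0 0 0.002 0; -1 0 0 0.002 0"

```text
clock: 11.57
eef_pos: [0.5618, 0.0137, 0.0379]
ee_rot: [0.0, 0.99, -0.138, 0.007]
contact_force: [-6.8, 0.1, 21.4]
grip_width: -0.004
```

It bottomed at z = 0.038 with 21 N. Retreating.

apply_moves:
  series: "-1 0 0 -0.01 0; -1 0 0 -0.035 0; -1 0 0 -0.07 0; -1 0 0 -0.105 0; -1 0 0 -0.14 0; -1 0 0 -0.17 0; -1 0 0 -0.17 0; -1 0 0 -0.17 0"

```text
clock: 12.23
eef_pos: [0.5599, 0.0142, 0.2088]
ee_rot: [0.0, 0.99, -0.137, 0.008]
contact_force: [-0.1, 0.2, -1.5]
grip_width: -0.002
```

apply_moves:
  series: "-1 -0.03 0 0 0; -1 -0.06 0 0 0; -1 -0.09 0 0 0; -1 -0.12 0 0 0; -1 -0.12 0 0 0; -1 -0.12 0 0 0; -1 -0.12 0 0 0"

```text
clock: 12.82
eef_pos: [0.445, 0.0467, 0.2062]
ee_rot: [0.0, 0.99, -0.138, 0.008]
contact_force: [-0.5, 0.5, 0.4]
grip_width: 0.004
```

```bash
python3 -c "
from h import *
a=snap('side','s5.png')['color'][:,:,::-1]; b=snap('top','t5.png')['color'][:,:,::-1]
i=cv2.resize(a[180:280,270:370],(400,400),interpolation=cv2.INTER_CUBIC)
j=cv2.resize(b[110:310,260:460],(400,400),interpolation=cv2.INTER_CUBIC)
cv2.imwrite('pics/m5.png',cv2.convertScaleAbs(np.hstack([i,j]),alpha=1.3,beta=20))
go([.44,.04,.2])"
```

```text
pos [0.4453 0.0465 0.2063] toolx yaw -0.2763 F [-0.09  0.34 -0.41] t 12.9167 g -0.001
shift [-0.0034  0.0077  0.0062]
```

View pics/m5.png

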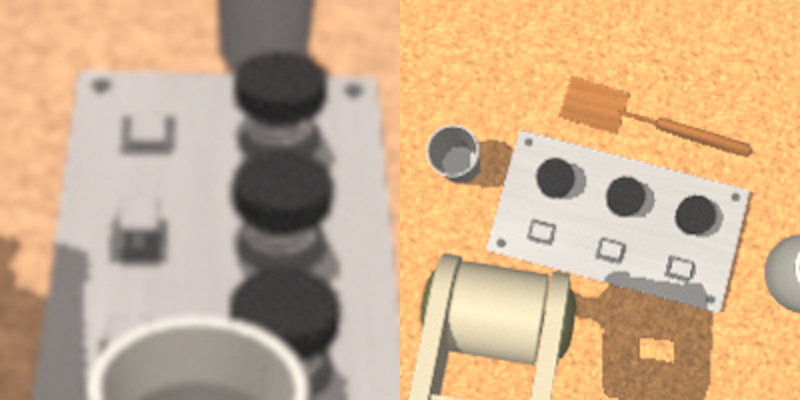

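The side view shows tag 1 down and tag 2 standing. In the top view all the seats are up, and the tumbler, jug and spatula are in their original places. Handing in.

```bash
python3 -c "
from h import *
print(robot.sign_off())"
```

```text
the job is handed in; nothing more can be done
None
```

I pressed all three seats from left to right, found seat 1 to be the softest, pushed tag 1 all the way down, and handed the job in at about 13 s.

| Seat | Travel (mm) | Force (N) |
|---|---|---|
| 1 | 14 | 4.7 |
| 2 | 12 | 8.1 |
| 3 | 11 | 9.5 |

- **Tag 1:** it stopped at z = 0.038 m, the expected fully-down height, with the force rising to 21 N. I then raised the gripper to about 0.21 m and drew it back about 0.12 m.
- **Last pictures:** they show tag 1 down, tag 2 up, and all three seats sprung back. The tumbler and spatula look unmoved, and so does the part of the jug in view. The force reading was about zero.
- **Tag 3:** the jug hides it in the side view, so I only saw its height in an earlier wrist picture, where it was up. It was not touched after that.
- **Disagreements:** the cameras differed from each other by about 2–3 mm, so I shifted the targets by about 1.5 mm. Part of the way down, the force on tag 1 read near zero instead of the expected 3 N, but a picture showed the fingertips centred on the tag head and the tag sinking.

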